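Refit the drive wheel on the contest robot's keyed axle

ROBOT

A 6-joint arm with a two-finger parallel gripper is mounted at the origin on the work surface. World frame = base frame: x ahead of the robot, y to its left, z up, the work surface at z = 0. Lengths are in mm, angles in rad, forces in N, time in s.
With the tool pointing down it reaches from about 350 to 800 mm from the base axis. Payload 7.3 kg.
Tool frame: the origin (TCP) lies midway between the tips of the shut fingers; the grasp point (between the pads) lies 19 mm behind it; z points along the fingers, x is the direction in which the jaws open and shut, and the axes are right-handed (so a half turn about z gives the same grasp; the last joint's range is limited). The gripper opens to 85 mm and grips with 20 to 120 N. Pads are 22 mm wide; open, the fingers measure 114 mm over their backs; the gripper's body (76 mm by 85 mm) begins 54 mm behind the grasp point. The pads swing forward as they close: fully open they stand 13 mm farther back than shut.
Start: joints at [-1.266, 0.342, 1.524, -0, 1.275, -0.146], TCP at [228.759, -472.561, 231.322] pointing down, gripper open.
Joint ranges: [-2.53, 2.53], [-0.77, 2.02], [0.04, 2.7], [-1, 4.14], [0.28, 2.66], [-3.11, 3.11]. Speed limits (rad/s): [2.57, 2.57, 3.14, 3.14, 3.14, 3.14].

INTERFACE

Orientations are given as [roll, pitch, yaw] about the fixed x, y, z axes, in that order (R = Rz(yaw) Ry(pitch) Rx(roll)).
In Python, from rig import status, viewer, job gives the robot as it stands. The module is installed in compiled form; this text tells all that it offers.
- The arm moves only by the tool move_arm, never from a script. Its arguments are lists of equal length, an entry for each row: "slide": the shift along the tool's x, y, z in m, a list of three; "twist": the turn about the tool's z in degrees. In form: {"slide": [[x, y, z], ...], "twist": [twist, ...]}. A call has 1 to 8 rows; each row is the pose to reach, as a shift and turn from the pose measured when the call began, along the tool's axes at that moment; what a row does not reach only later rows make up. A row lasts 1/8 s, in which the tool goes at most 62.5 mm and 10.7 degrees, less where a joint would pass 70% of its speed; a pose out of reach is approached as far as the arm can. A call with a gripper value outside its range is refused whole. "gripper" is the opening, from 0 (shut) to 1 (fully open), set as the call begins (left out, the last holds). The fingers move at their own pace and stop on an object; "squeeze" is the grip in N (left out, the last holds). Time passes only in rows, so rows that repeat a pose let the fingers close. It gives the time, the measured TCP pose, the force and the opening at its end, in the units of the state.
- status.sense(): the state, without advancing time (a new reading comes with each control period).
- viewer.get_image(name): name is "scene" or "top" or "wrist"; returns a dict with "color" (384x512x3 uint8, red, green, blue), "vertical_fov" (degrees; the focal length in pixels is half the picture's height over the tangent of half this angle, whatever the lens; pixels are square), "cx", "cy" (the principal point, pixels), "k1" (the pictures are not rectified: a ray, as slopes to the right and down, at radius r is drawn at 1 + k1 r^2 times it, then the intrinsics apply), "world_from_camera" (4x4, takes a point from camera to world coordinates). Camera axes: x right, y down, z forward; pixel columns grow to the right and rows downward; lengths in mm; the calibration is good to about 2 mm. A picture is of the moment at which its call begins. There is no depth.
- job.job_done(): hands the job in, once; it reports no verdict.
The state is a dict: "t": time; "joint_positions": joint angles; "joint_velocities": joint speeds; "effort": joint torques, N m; "tcp_pos": TCP position; "tool_rot": TCP orientation; "force": force on the tool from outside, world axes, zero at the start; "moment": the same for the moment, N m; "gripper_width": finger opening in mm.
Only numpy, scipy, OpenCV 4.12 (cv2) and the standard library are available. Lean on these libraries where they do the work, as an engineer would, in place of code of your own. Each camera call takes 0.05 s, during which the arm holds its last target.

TASK

The white contest robot lies on its side in the orange cradle and is missing one drive wheel. Pick up the loose black-tyred wheel with the blue hub, put it on the bare sloping axle, feel for the turn at which its keyway lets the axle's key in, push it fully home against its seat without forcing it, and let go. Leave the yellow wheel, cup, battery and screwdriver where they are.

Things in the scene. Friction and masses are not known exactly. Their poses are not given: they have to be found in the camera images.
- wheel: Loose drive wheel lying flat, outer face up: black tyre 56 mm across, 30 mm thick, blue hub, about 90 g. Origin: centre of its underside, the face that goes against the seat; z up along its axis. A 13.6 mm round bore goes right through; one keyway, 6.8 mm wide and reaching 12 mm from the axis, runs the bore's full length towards the wheel's +x.
- keyway (a point): The keyway's outer edge on the wheel's outer face, 12 mm from the axis along the wheel's x and 27 mm above the underside; a small orange bar on the hub starts here.
- hub_seat: Seat of the missing wheel on the robot's sloping upper side: grey round boss, 26 mm across, 12 mm proud of the panel. Origin: centre of its flat end; the wheel at home has its underside's centre here. z points out along the axle, 27 degrees from vertical, leaning towards the arm; x points straight uphill. The panel is clear for 45 mm in x and -60 to +85 mm in y; the other wheel, as tall, is at y = 118 mm.
- axle_tip (a point): End of the axle, on its axis, 26 mm above the seat. The axle is 12 mm in diameter; its last 5 mm taper to 4 mm. It is held by a gearbox and turns only under about 0.5 N m.
- key_end (a point): On the axle's axis at the height of the outer end of its red key, 12 mm above the seat. The key stands on one side of the axle from here down to the seat, 4 mm wide, reaching 10.5 mm from the axis. Its direction is not reported: it varies within 60 degrees either way of the seat's x. Off line the wheel stops on the key here, 12 mm short; in line within about 7 degrees it slides home.
- chassis: The white robot (245 x 96 x 108 mm) on its side with its orange cradle; it does not move. Origin on the table directly below the origin of the seat, which is 165 mm up; z up, turned with the robot. It reaches from -65 mm to +192 mm in y and from -45 mm to +135 mm in x.
- omni_wheel: A yellow wheel with black rollers for another robot, 54 mm in diameter and 32 mm tall, lying flat; origin at the centre of its underside. To be left alone.
- cup: White paper cup, 74 mm across and 90 mm tall, upright; origin at the centre of its underside. To be left alone.
- battery: Blue battery pack, 105 x 34 x 25 mm, lying flat, long along its x, with a red plug; origin at the centre of its underside. To be left alone.
- screwdriver: Screwdriver with a red handle, 200 mm long and 26 mm thick, lying on the table along its x, tip to +x; origin under its middle. To be left alone.
Mind the look-alikes: they are no part of the job. What is shaped like the wheel but green, red or turquoise is not meant.

How it is judged (in metres and radians):
On the way, in this order (a step that is already met when the one before it is completed fails the run):
1. the wheel is picked up off the table (height (world z) of wheel above 0.05 m and distance between wheel and hub_seat above 0.05 m), for 0.1 s.
2. the wheel is over the axle, its bore in line with it (distance between wheel and hub_seat below 0.022 m and angle between the z axis of wheel and the z axis of hub_seat, either way round below 0.2 rad), for 0.05 s.
At the end, for the whole second after the job is handed in: The wheel is fully home on the axle: its underside centre within 3 mm of the seat's origin, its axis within about 6 degrees of the axle, at rest and released; the yellow wheel, cup, battery and screwdriver within 30 mm of where they stood (distance between wheel and hub_seat below 0.003 m and angle between the z axis of wheel and the z axis of hub_seat, either way round below 0.1 rad and linear speed of wheel below 0.02 m/s and distance of each of omni_wheel, cup, battery, screwdriver from where it was at the start of the episode below 0.03 m); the robot touches nothing.
It fails at once if the wheel was forced: pressed on the robot with more than 120 N (contact force between wheel and chassis above 120 N).
It fails at once if a bystander was knocked away or lifted (distance of any of omni_wheel, cup, battery, screwdriver from where it was at the start of the episode above 0.03 m).
It also fails if it takes over 72 s, if anything falls off the work surface, if the arm or the gripper's body presses on something with over 40 N, if the wrist force passes 120 N, or if a joint passes its speed limit or range.

## Working session

There is one attempt and no reset: what is moved stays moved. The work goes in short steps, Python scripts to look and compute and a tool call to move; the robot and the scene stay as the last step left them, time stands still between calls to the robot, and variables do not carry over. Pictures are saved under pics/ and viewed, and the job is handed in when it is done.

Besides the shell and the picture viewer there is one more tool, called after "Emit:" as a command line: name --pt "numbers of a row" for each row, then --argument value for the rest. move_arm: Moves the arm, as the interface text tells. Its arguments: {"type":"object","properties":{"slide":{"type":"array","items":{"type":"array","items":{"type":"number"}}},"twist":{"type":"array","items":{"type":"number"}},"gripper":{"type":"number"},"squeeze":{"type":"number"}},"required":["slide","twist"]}

```bash
mkdir -p pics; cat > h.py <<'E'
import numpy as np, cv2
from rig import status, viewer, job
def grab(n,fn):
    d=viewer.get_image(n); cv2.imwrite('pics/'+fn+'.png',d['color'][:,:,::-1]); np.save('pics/'+fn+'.npy',d,allow_pickle=True); return d
def load(fn): return np.load('pics/'+fn+'.npy',allow_pickle=True).item()
def K(d):
    h,w=d['color'].shape[:2]; f=h/2/np.tan(np.radians(d['vertical_fov'])/2); return f
def ray(d,u,v):
    f=K(d); x=(u-d['cx'])/f; y=(v-d['cy'])/f; r0=np.hypot(x,y); r=r0
    for _ in range(30): r=r0/(1+d['k1']*r*r)
    s=r/r0 if r0>0 else 1
    T=np.array(d['world_from_camera']); return T[:3,3],T[:3,:3]@np.array([x*s,y*s,1])
def onz(d,u,v,z):
    o,r=ray(d,u,v); return o+r*(z-o[2])/r[2]
def proj(d,p):
    T=np.array(d['world_from_camera']); c=T[:3,:3].T@(np.asarray(p,float)-T[:3,3]); x,y=c[:2]/c[2]; k=1+d['k1']*(x*x+y*y); f=K(d)
    return np.array([d['cx']+f*x*k,d['cy']+f*y*k])
def tri(obs):
    A=np.zeros((3,3));b=np.zeros(3)
    for d,u,v in obs:
        o,r=ray(d,u,v); r=r/np.linalg.norm(r); P=np.eye(3)-np.outer(r,r); A+=P;b+=P@o
    return np.linalg.solve(A,b)
def crop(fn,x0,y0,x1,y1,s):
    im=cv2.imread('pics/'+fn+'.png')[y0:y1,x0:x1]; im=cv2.resize(im,None,fx=s,fy=s,interpolation=cv2.INTER_CUBIC); return im
E
python3 - <<'E'
from h import *
for n in ['scene','top','wrist']:
    d=grab(n,n+'0'); print(n,d['vertical_fov'],d['cx'],d['cy'],d['k1'],np.round(d['world_from_camera'],3).tolist())
print(status.sense())
E
```

```text
scene 47.54259060105243 251.38419200201596 199.0713182311585 0.0014284595631856012 [[-0.782, 0.504, -0.367, 987.109], [0.623, 0.645, -0.443, 321.02], [0.013, -0.575, -0.818, 1079.079], [0.0, 0.0, 0.0, 1.0]]
top 48.50610390653969 248.71812715359079 198.87335968288806 -0.1628914231933247 [[0.026, -0.998, 0.058, 485.039], [-0.999, -0.028, -0.028, -160.851], [0.029, -0.057, -0.998, 958.268], [0.0, 0.0, 0.0, 1.0]]
wrist 59.81101075438169 254.14206816009923 190.7650849972043 0.003019538254780132 [[0.435, -0.863, -0.256, 293.995], [-0.9, -0.418, -0.123, -442.306], [-0.001, 0.284, -0.959, 374.178], [0.0, 0.0, 0.0, 1.0]]
{'t': 0.15, 'joint_positions': array([-1.26601079e+00,  3.42610287e-01,  1.52476561e+00, -1.93339841e-05,
        1.27542053e+00, -1.45999979e-01]), 'joint_velocities': array([ 0.00237235, -0.00177963, -0.00443813,  0.00181528, -0.00292713,
       -0.00043946]), 'effort': array([ 1.48490599e-03, -4.33905566e+01, -2.46146697e+01, -2.14116876e-04,
        5.71610391e-03,  1.36234004e-05]), 'tcp_pos': array([ 228.6542508 , -472.26612443,  230.77206635]), 'tool_rot': array([-3.14143582e+00,  1.19365416e-03, -1.12000508e+00]), 'force': array([ 0.87366939, -0.62896829, -0.52371007]), 'moment': array([-0.01490474,  0.0266887 ,  0.01716343]), 'gripper_width': 85.81333556225026}
```

```bash
cd pics; ls
```

```text
scene0.npy
scene0.png
top0.npy
top0.png
wrist0.npy
wrist0.png
```

View pics/scene0.png

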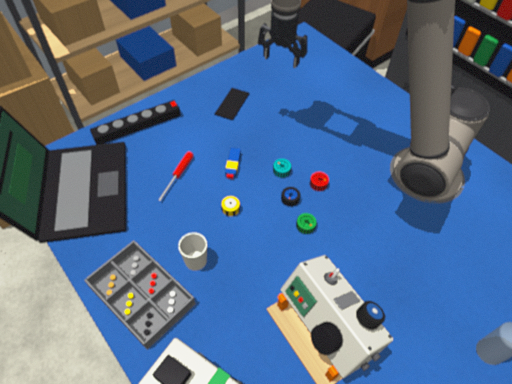

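View pics/top0.png

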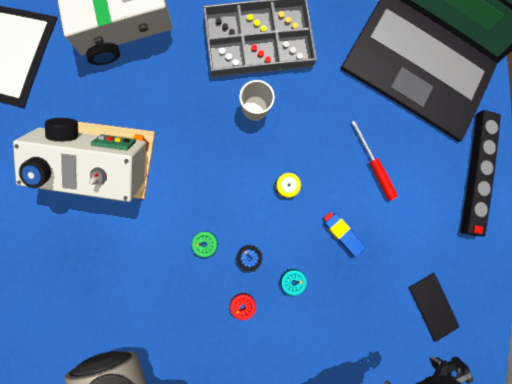

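View pics/wrist0.png

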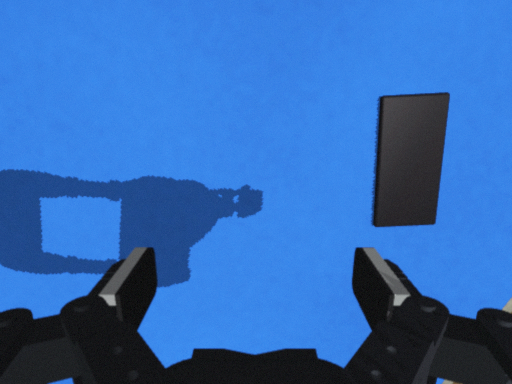

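The target candidates, in top-image pixels:
- The black-tyred wheel with the blue hub at (249,258) matches the description.
- Green (204,245), turquoise (293,283) and red (243,307) are look-alikes.
- The yellow omni wheel is at (289,185), and the robot's own mounted wheel is at (35,172).

In the scene view the target is at (291,196), the bare axle at about (334,275).

```bash
python3 - <<'E'
from h import *
a=crop('top0',224,233,274,283,8); b=crop('top0',72,152,122,202,8)
cv2.imwrite('pics/c1.png',np.hstack([a,b]))
a=crop('scene0',266,171,316,221,8); b=crop('scene0',305,245,355,295,8)
cv2.imwrite('pics/c2.png',np.hstack([a,b]))
E
```

```text
(no output)
```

View pics/c1.png

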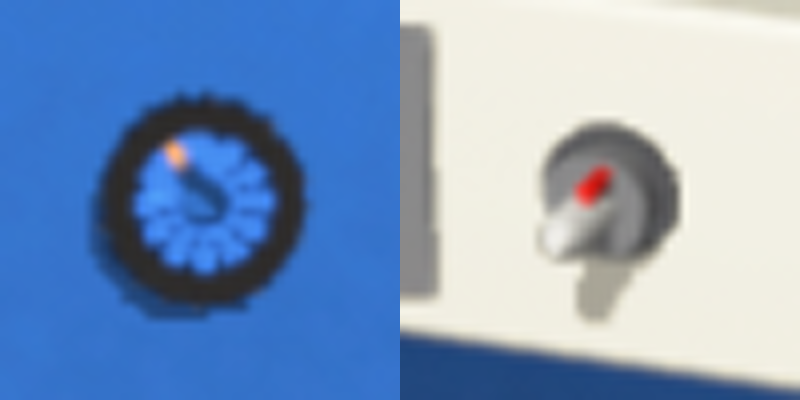

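View pics/c2.png

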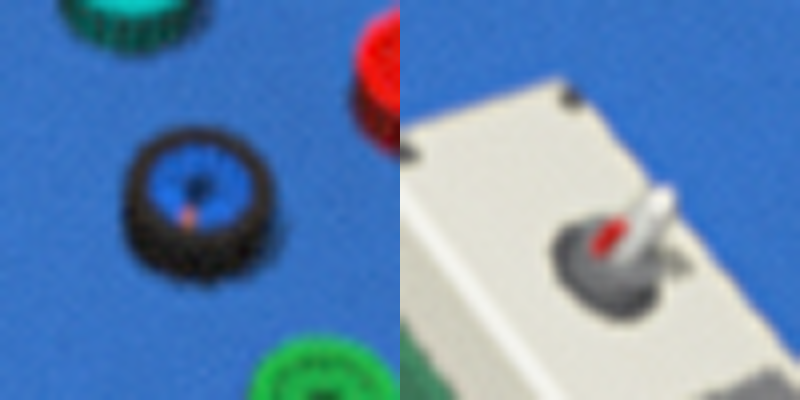

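The wheel with the blue hub is confirmed: its orange keyway bar sits at top (246,252). The boss and axle with the red key are also clear. Next, estimate both poses.

```bash
python3 - <<'E'
from h import *
t=load('top0'); s=load('scene0')
W1=onz(t,249.2,257.9,30); print('wheel top',W1, 'scene check',proj(s,W1), 'tri',tri([(t,249.2,257.9),(s,290.7,193.5)]))
kb=onz(t,245.9,252.2,28); print('bar',kb, 'kw yaw',np.degrees(np.arctan2(*(kb-W1)[[1,0]])))
tip=tri([(t,91,182),(s,338.1,268.6)]); print('tip',tip)
a=np.radians(27)
from scipy.optimize import least_squares
def seat(p):
    yaw=p[2]; c,sn=np.cos(yaw),np.sin(yaw); Rz=np.array([[c,-sn,0],[sn,c,0],[0,0,1]])
    z=np.array([-np.sin(a),0,np.cos(a)]);x=np.array([np.cos(a),0,np.sin(a)]);y=np.cross(z,x)
    return Rz@np.column_stack([x,y,z]),np.array([p[0],p[1],165])
E=cv2.resize(cv2.imread('pics/top0.png')[120:210,5:165],None,fx=5,fy=5,interpolation=cv2.INTER_CUBIC);cv2.imwrite('pics/c3.png',E)
E=cv2.resize(cv2.imread('pics/scene0.png')[250:384,260:400],None,fx=4.4,fy=4.4,interpolation=cv2.INTER_CUBIC);cv2.imwrite('pics/c4.png',E)
E
```

```text
wheel top [ 410.43634115 -191.2122082    30.        ] scene check [291.19681969 193.30651203] tri [ 410.82157069 -191.76175499   28.63699895]
bar [ 422.50339001 -183.76472428   28.        ] kw yaw 31.68185784856488
tip [552.73882263 108.28186238 188.0280355 ]
```

View pics/c3.png

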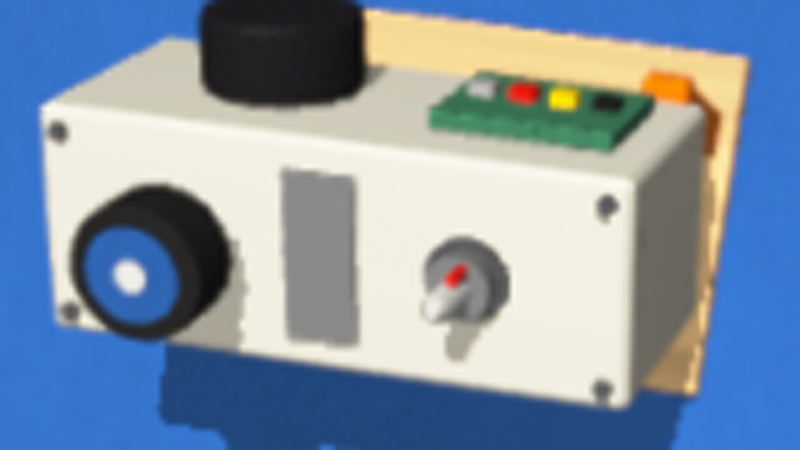

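View pics/c4.png

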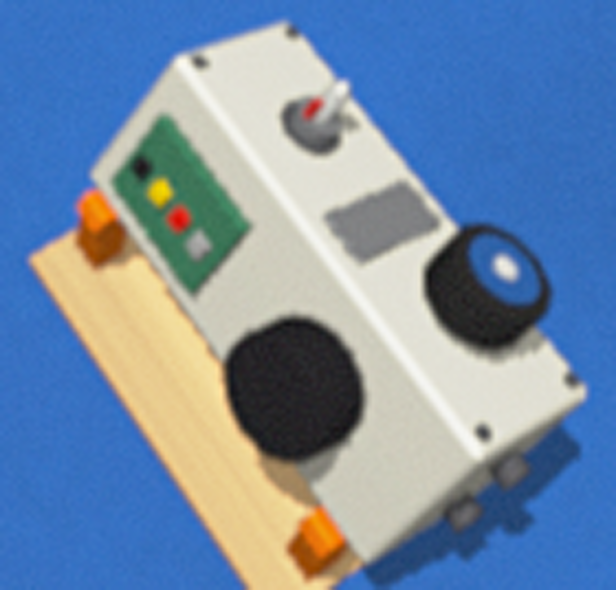

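```bash
cat >> h.py <<'E'
a27=np.radians(27)
def seat(p):
    yaw=p[2]; c,sn=np.cos(yaw),np.sin(yaw); Rz=np.array([[c,-sn,0],[sn,c,0],[0,0,1]])
    z=np.array([-np.sin(a27),0,np.cos(a27)]);x=np.array([np.cos(a27),0,np.sin(a27)]);y=np.cross(z,x)
    return Rz@np.column_stack([x,y,z]),np.array([p[0],p[1],165.])
E
python3 - <<'E'
from h import *
from scipy.optimize import least_squares
t=load('top0'); s=load('scene0')
T=lambda x,y:((x+.5)/5-.5+5,(y+.5)/5-.5+120); S=lambda x,y:((x+.5)/4.4-.5+260,(y+.5)/4.4-.5+250)
obs=[('tip',t,T(434,307)),('tip',s,S(341,89)),('hub',t,T(129,277)),('hub',s,S(507,267)),
('s01',t,T(607,206)),('s00',t,T(602,390)),('s11',t,T(58,131)),('s10',t,T(70,312)),
('s01',s,S(200,62)),('s00',s,S(293,32)),('s11',s,S(483,433)),('s10',s,S(572,380))]
def pt(n,q):
    R,o=seat(q)
    b,y0,y1,zh=q[3:7]
    L={'tip':[0,0,26],'hub':[0,118,zh]}
    if n in L: l=L[n]
    else: l=[b if n[2]=='1' else -b, y1 if n[1]=='1' else y0,-12]
    return R@np.array(l,float)+o
f=lambda q:np.concatenate([proj(d,pt(n,q))-uv for n,d,uv in obs])
r=least_squares(f,[560,105,0,40,-50,175,30],loss='soft_l1'); print(np.round(r.x,3),np.degrees(r.x[2]))
for (n,d,uv),e in zip(obs,f(r.x).reshape(-1,2)): print(n,'t' if d is t else 's',np.round(e,2))
np.save('seat.npy',r.x[:3])
R,o=seat(r.x); print(R, 'tip',pt('tip',r.x))
E
```

```text
[ 5.63682e+02  1.07291e+02 -1.12000e-01  3.81100e+01 -5.46570e+01
  1.70232e+02  3.13150e+01] -6.422221001035709
tip t [-0.51  1.32]
tip s [ 1.46 -1.36]
hub t [ 0.16 -0.12]
hub s [ 0.04 -0.2 ]
s01 t [ 0.15 -0.64]
s00 t [ 0.23 -0.46]
s11 t [-0.03 -0.35]
s10 t [ 0.11 -0.41]
s01 s [-0.02  0.26]
s00 s [-0.12  0.24]
s11 s [ 0.18 -0.1 ]
s10 s [ 0.02 -0.08]
[[ 0.88541511  0.11185434 -0.45114153]
 [-0.09966294  0.99372461  0.05078081]
 [ 0.4539905   0.          0.89100652]] tip [551.95225683 108.61094949 188.16616963]
```

```bash
cat >> h.py <<'E'
from scipy.spatial.transform import Rotation as Ro
def tool():
    s=status.sense(); return Ro.from_euler('xyz',s['tool_rot']).as_matrix(), s['tcp_pos'], s
E
python3 - <<'E'
from h import *
R,p,s=tool(); w=np.array(load('wrist0')['world_from_camera'])
print('cam in tool',R.T@(w[:3,3]-p), 'axes',np.round(R.T@w[:3,:3],3).tolist()); print(np.round(R,3))
# key angle from top/scene
for n,st in(('top0',(447,285,465,267,5,5,120)),('scene0',(303,115,322,98,4.4,260,250))):
    d=load(n); q=np.load('seat.npy'); Rs,o=seat(q)
    x0,y0,x1,y1,k,ox,oy=st
    print(n,'obs',[((x0+.5)/k-.5+ox,(y0+.5)/k-.5+oy),((x1+.5)/k-.5+ox,(y1+.5)/k-.5+oy)])
    for a in range(-60,61,20):
        c=np.array([np.cos(np.radians(a)),np.sin(np.radians(a)),0])
        print(a,[np.round(proj(d,Rs@(c*r+[0,0,z])+o),1).tolist() for r,z in((6,12),(10.5,12),(10.5,0))])
E
```

```text
cam in tool [   1.32921941  -71.88868948 -143.39658652] axes [[1.0, -0.0, 0.0], [0.0, 0.959, 0.284], [-0.0, -0.284, 0.959]]
[[ 0.436 -0.9   -0.   ]
 [-0.9   -0.436  0.001]
 [-0.001 -0.    -1.   ]]
top0 obs [(94.0, 176.6), (97.6, 173.0)]
-60 [[96.3, 178.5], [98.3, 177.6], [100.5, 175.4]]
-40 [[95.6, 177.6], [97.1, 176.1], [99.3, 173.9]]
-20 [[94.7, 176.9], [95.5, 174.9], [97.7, 172.7]]
0 [[93.6, 176.6], [93.6, 174.4], [95.9, 172.2]]
20 [[92.6, 176.7], [91.8, 174.4], [94.1, 172.2]]
40 [[91.7, 177.0], [90.2, 175.1], [92.5, 172.9]]
60 [[91.0, 177.7], [89.0, 176.3], [91.4, 174.1]]
scene0 obs [(328.47727272727275, 275.75), (332.7954545454545, 271.8863636363636)]
-60 [[333.2, 270.8], [331.5, 269.7], [328.8, 272.9]]
-40 [[333.1, 271.4], [331.3, 270.8], [328.7, 274.0]]
-20 [[333.3, 272.1], [331.7, 272.0], [329.0, 275.2]]
0 [[333.8, 272.9], [332.5, 273.3], [329.8, 276.5]]
20 [[334.4, 273.5], [333.7, 274.5], [331.0, 277.7]]
40 [[335.2, 274.1], [335.1, 275.4], [332.4, 278.6]]
60 [[336.0, 274.4], [336.5, 275.9], [333.8, 279.1]]
```

Emit:
move_arm --pt "-0.375 -0.554 -0.024" --pt "-0.375 -0.554 -0.024" --pt "-0.375 -0.554 -0.024" --pt "-0.375 -0.554 -0.024" --pt "-0.375 -0.554 -0.024" --pt "-0.375 -0.554 -0.024" --pt "-0.375 -0.554 -0.024" --pt "-0.375 -0.554 -0.024" --twist '[-148, -148, -148, -148, -148, -148, -148, -148]'

```text
t: 1.15
tcp_pos: [479.7, -38.1, 249.3]
tool_rot: [-3.141, -0.001, 0.386]
force: [0.8, -1.0, 0.7]
gripper_width: 85.9
```

```bash
cat >> h.py <<'E'
def to(p,yaw=None):
    R,q,s=tool(); y=np.degrees(s['tool_rot'][2]); print('t %.2f'%s['t'],'tcp',np.round(q,1),'rot',np.round(np.degrees(s['tool_rot']),2),'F',np.round(s['force'],1),'M',np.round(s['moment'],2),'w %.1f'%s['gripper_width'])
    if p is not None: print('slide',np.round(R.T@(np.array(p)-q)/1000,4),'twist',None if yaw is None else round(-((yaw-y+180)%360-180),1))
E
python3 -c "
from h import *
to([564,107,255],83.6)"
```

```text
t 1.15 tcp [479.7 -38.1 249.3] rot [-1.7998e+02 -3.0000e-02  2.2130e+01] F [ 0.8 -1.   0.7] M [ 0.01 -0.03  0.04] w 85.9
slide [ 0.1327 -0.1027 -0.0056] twist -61.5
```

Emit:
move_arm --pt "0.133 -0.103 -0.006" --pt "0.133 -0.103 -0.006" --pt "0.133 -0.103 -0.006" --pt "0.133 -0.103 -0.006" --pt "0.133 -0.103 -0.006" --pt "0.133 -0.103 -0.006" --pt "0.133 -0.103 -0.006" --pt "0.133 -0.103 -0.006" --twist '[-61.5, -61.5, -61.5, -61.5, -61.5, -61.5, -61.5, -61.5]'

```text
t: 2.15
tcp_pos: [564.0, 107.3, 255.2]
tool_rot: [-3.142, -0.001, 1.457]
force: [0.0, -0.8, 1.1]
gripper_width: 85.5
```

```bash
python3 -c "
from h import *
to([564,107,255],83.6)
d=grab('wrist','w1')
cv2.imwrite('pics/w1b.png',cv2.resize(cv2.imread('pics/w1.png'),None,fx=1.56,fy=1.56))"
```

```text
t 2.15 tcp [564.  107.3 255.2] rot [-1.800e+02 -3.000e-02  8.347e+01] F [ 0.  -0.8  1.1] M [-0.02  0.04 -0.01] w 85.5
slide [-0.0003  0.      0.0002] twist -0.1
```

View pics/w1b.png

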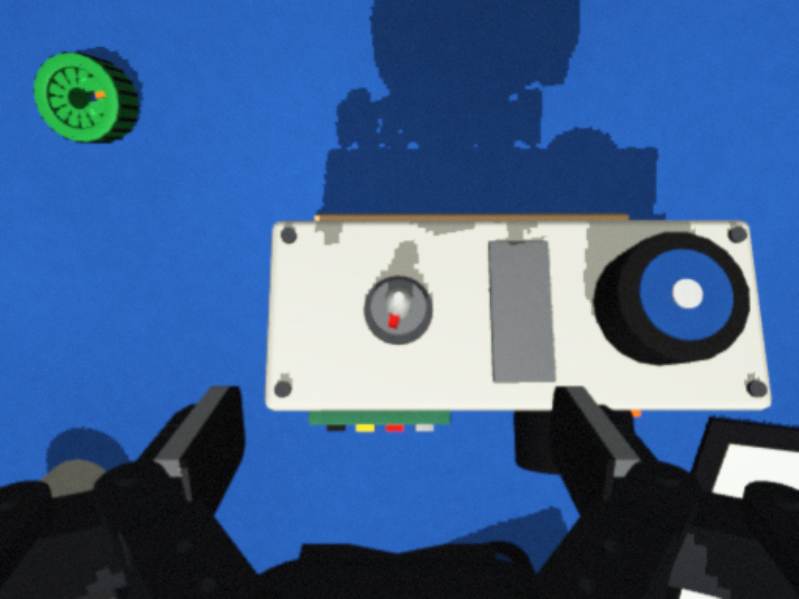

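The wrist view looks almost along the axle. The boss is at about (255,199) px and the red key points down the image (uphill), slightly left. Crop for detail.

```bash
python3 -c "
from h import *
cv2.imwrite('pics/w1c.png',crop('w1',225,170,285,230,10))"
```

```text
(no output)
```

View pics/w1c.png

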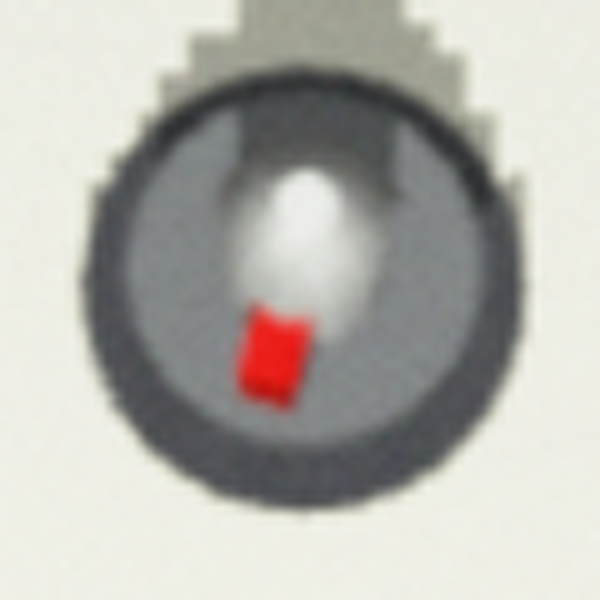

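```bash
cat > fit.py <<'E'
from h import *
from scipy.optimize import least_squares
t=load('top0'); s=load('scene0'); w=load('w1')
T=lambda x,y:((x+.5)/5-.5+5,(y+.5)/5-.5+120); S=lambda x,y:((x+.5)/4.4-.5+260,(y+.5)/4.4-.5+250)
W=lambda x,y:((x+.5)/1.56-.5,(y+.5)/1.56-.5); C=lambda x,y:((x+.5)/10-.5+225,(y+.5)/10-.5+170)
obs=[('tip',t,T(434,303)),('tip',s,S(343,87)),('hub',t,T(129,277)),('hub',s,S(507,267)),
('s01',t,T(607,206)),('s00',t,T(602,390)),('s11',t,T(58,131)),('s10',t,T(70,312)),
('s01',s,S(200,62)),('s00',s,S(293,32)),('s11',s,S(483,433)),('s10',s,S(572,380)),
('s00',w,W(289,235)),('s01',w,W(283,389)),('s10',w,W(738,234)),('s11',w,W(757,389)),('hub',w,W(688,293)),
('tip',w,C(305,195)),('seat',w,C(306,267)),
('ki1',w,C(257,305)),('ki2',w,C(313,322)),('ko1',w,C(240,388)),('ko2',w,C(296,404))]
def pt(n,q):
    R,o=seat(q); o=o+np.array([0,0,0])
    b,y0,y1,zh,ka=q[3:8]
    L={'tip':[0,0,26],'hub':[0,118,zh],'seat':[0,0,0]}
    if n in L: l=L[n]
    elif n[0]=='k':
        r=6.0 if n[1]=='i' else 10.5; v=2 if n[2]=='1' else -2
        if n[1]=='i': r=np.sqrt(36-4)
        c,sn=np.cos(ka),np.sin(ka); v=-v
        l=[c*r-sn*v,sn*r+c*v,12]
    else: l=[b if n[2]=='1' else -b, y1 if n[1]=='1' else y0,-12]
    return R@np.array(l,float)+o
f=lambda q:np.concatenate([(proj(d,pt(n,q))-uv) for n,d,uv in obs])
for sel in ('all','w'):
    ob=[o for o in obs if sel=='all' or o[1] is w]
    g=lambda q:np.concatenate([(proj(d,pt(n,q))-uv) for n,d,uv in ob])
    r=least_squares(g,[560,105,0,40,-50,175,30,0],loss='soft_l1'); print(sel,np.round(r.x,3),np.degrees(r.x[[2,7]]))
    for (n,d,uv),e in zip(ob,g(r.x).reshape(-1,2)): print(n,'t' if d is t else 's' if d is s else 'w',np.round(e,2),end='; ')
    print()
    np.save('seat_%s.npy'%sel,r.x[[0,1,2,7]])
E
python3 fit.py
```

```text
all [ 5.65302e+02  1.06408e+02 -1.12000e-01  3.84660e+01 -5.50110e+01
  1.71727e+02  3.30910e+01 -2.44000e-01] [ -6.42779285 -13.99923227]
tip t [-0.01  1.26]; tip s [ 0.22 -0.78]; hub t [ 0.19 -0.65]; hub s [-0.32 -0.52]; s01 t [ 0.85 -1.64]; s00 t [ 0.88 -1.09]; s11 t [-0.24 -1.44]; s10 t [-0.09 -1.14]; s01 s [-0.99  0.29]; s00 s [-0.85  0.21]; s11 s [-0.31  0.75]; s10 s [-0.23  0.6 ]; s00 w [0.19 0.15]; s01 w [0.41 0.31]; s10 w [-0.34  0.13]; s11 w [-0.09 -0.25]; hub w [-0.07 -0.68]; tip w [0.09 0.37]; seat w [-0.09 -0.28]; ki1 w [0.11 0.17]; ki2 w [ 0.09 -0.16]; ko1 w [ 0.12 -1.42]; ko2 w [ 0.12 -1.65]; 
w [ 5.65437e+02  1.06321e+02 -1.13000e-01  3.84950e+01 -5.51700e+01
  1.72019e+02  3.32140e+01 -2.38000e-01] [ -6.47385974 -13.64690707]
s00 w [-0.06  0.24]; s01 w [0.06 0.47]; s10 w [-0.1   0.45]; s11 w [0.09 0.13]; hub w [-0.12 -0.35]; tip w [0.   0.58]; seat w [-0.19 -0.09]; ki1 w [0.05 0.39]; ki2 w [0.04 0.03]; ko1 w [ 0.1  -1.19]; ko2 w [ 0.11 -1.45];
```

Emit:
move_arm --pt "-0.313 -0.118 0" --pt "-0.313 -0.118 0" --pt "-0.313 -0.118 0" --pt "-0.313 -0.118 0.125" --pt "-0.313 -0.118 0.125" --pt "-0.313 -0.118 0.125" --pt "-0.313 -0.118 0.125" --pt "-0.313 -0.118 0.125" --twist '[-52.5, -52.5, -52.5, -52.5, -52.5, -52.5, -52.5, -52.5]'

```text
t: 3.2
tcp_pos: [410.3, -190.9, 129.3]
tool_rot: [3.141, -0.003, 2.369]
force: [-0.7, -0.1, 0.6]
gripper_width: 84.8
```

```bash
python3 -c "
from h import *
to([411,-191,130],136)
d=grab('wrist','w2')
cv2.imwrite('pics/w2b.png',cv2.resize(cv2.imread('pics/w2.png'),None,fx=1.56,fy=1.56))"
```

```text
t 3.20 tcp [ 410.3 -190.9  129.3] rot [ 1.7999e+02 -1.5000e-01  1.3575e+02] F [-0.7 -0.1  0.6] M [ 0.01  0.03 -0.03] w 84.8
slide [-0.0005  0.0004 -0.0007] twist -0.2
```

View pics/w2b.png

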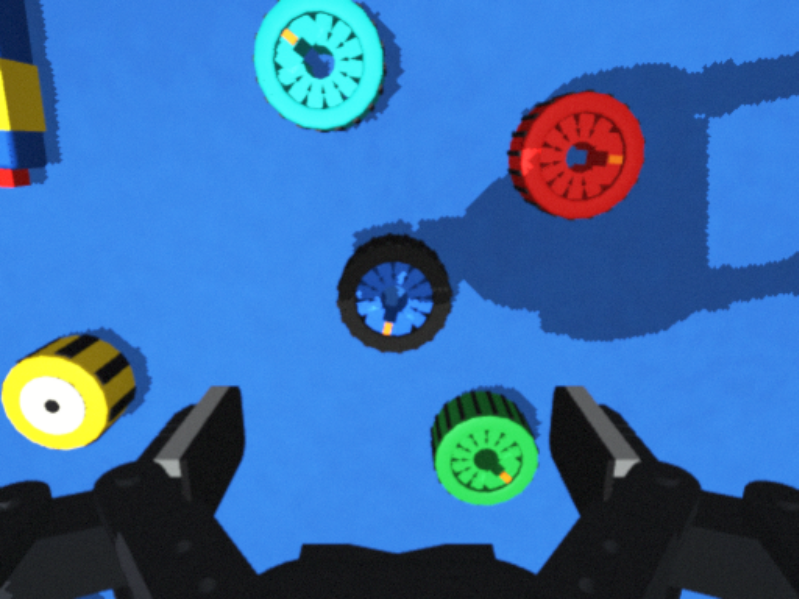

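```bash
python3 -c "
from h import *
cv2.imwrite('pics/w2c.png',crop('w2',213,146,293,226,10))
d=load('w2')
R,p,s=tool()
for n,u,v,z in(('green',485,460,30),('red',585,155,30),('turq',320,63,30),('yel',55,405,32)):
    q=onz(d,u/1.56,v/1.56,z); print(n,q, 'in tool',(R.T@(q-np.array([411,-191,0])))[:2])
"
```

```text
green [439.59640263 -94.28091793  30.        ] in tool [46.89555855 89.32470961]
red [ 302.77148591 -181.1813914    30.        ] in tool [ 84.50018679 -68.34150682]
turq [ 360.42176988 -290.47507202   30.        ] in tool [ -33.00202865 -106.57604744]
yel [ 575.04048789 -273.9727214    32.        ] in tool [-175.45774134   54.79279046]
```

View pics/w2c.png

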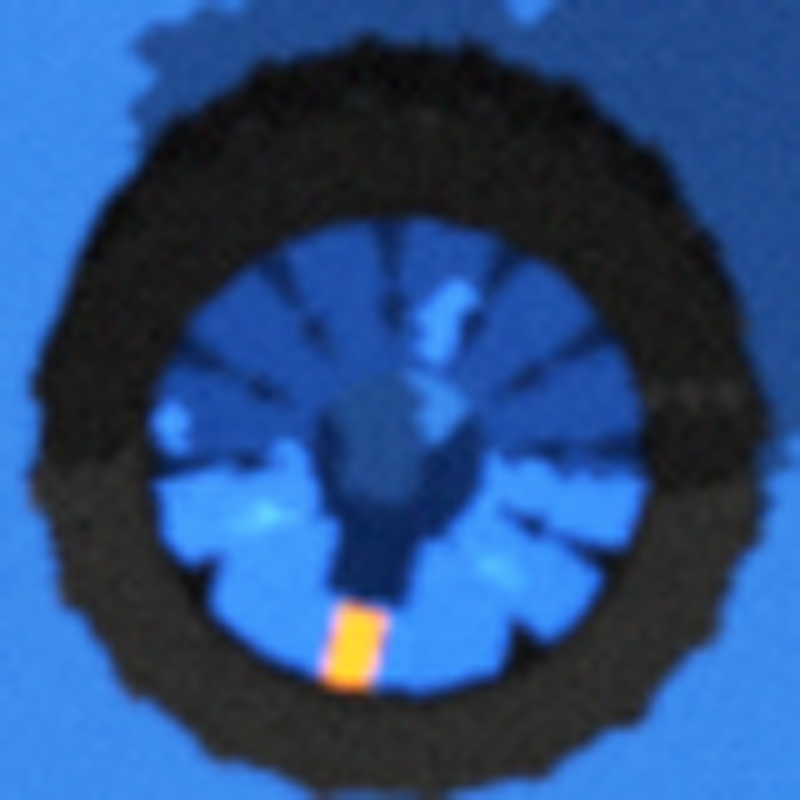

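```bash
python3 -c "
from h import *
d=load('w2');C=lambda x,y:((x+.5)/10-.5+213,(y+.5)/10-.5+146)
c=onz(d,*C(399,454),27.5)
c2=onz(d,*C(402,415),30)
for b in((354,645),(363,603),(349,687)):
    q=onz(d,*C(*b),27); print(q,np.linalg.norm(q-c),np.degrees(np.arctan2(*(q-c)[[1,0]])))
print(c,c2)
"
```

```text
[ 425.22636831 -183.95846343   27.        ] 16.124055790119158 33.04687364156749
[ 422.28923659 -185.9421226    27.        ] 12.582672745716836 32.768609184498565
[ 427.96134027 -181.74051702   27.        ] 19.628138964849743 34.12059237496877
[ 411.71728599 -192.74708505   27.5       ] [ 408.87789838 -195.31766892   30.        ]
```

Emit:
move_arm --pt "-0.002 0 0.05" --pt "-0.002 0 0.1" --pt "-0.002 0 0.126" --pt "-0.002 0 0.126" --pt "-0.002 0 0.126" --twist '[-1.3, -1.3, -1.3, -1.3, -1.3]'

```text
t: 3.88
tcp_pos: [414.1, -191.8, 5.6]
tool_rot: [3.14, 0.002, 2.394]
force: [-0.3, -0.2, -0.4]
gripper_width: 85.2
```

```bash
python3 -c "
from h import *
to([411.5,-192.5,3],137)
d=grab('wrist','w3')"
```

```text
t 3.88 tcp [ 414.1 -191.8    5.6] rot [1.7994e+02 1.0000e-01 1.3718e+02] F [-0.3 -0.2 -0.4] M [ 0.02 -0.03 -0.04] w 85.2
slide [ 0.0014 -0.0022  0.0026] twist 0.2
```

View pics/w3.png

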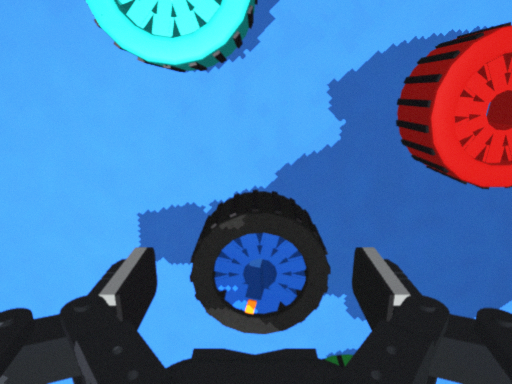

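The wheel sits between the jaws, centred at (260,273) px. Correct the small offset and close.

Emit:
move_arm --pt "0.0014 -0.0022 0.0025" --pt "0.0014 -0.0022 0.0025" --twist '[0.2, 0.2]'

```text
t: 4.18
tcp_pos: [411.8, -192.9, 3.9]
tool_rot: [3.14, 0.004, 2.39]
force: [0.5, 0.2, 0.1]
gripper_width: 85.7
```

Emit:
move_arm --pt "0 0 0" --pt "0 0 0" --pt "0 0 0" --pt "0 0 0" --pt "0 0 0" --pt "0 0 0" --twist '[0, 0, 0, 0, 0, 0]' --gripper 0 --squeeze 30

```text
t: 4.92
tcp_pos: [411.8, -193.0, 4.4]
tool_rot: [3.14, 0.004, 2.39]
force: [-1.8, 0.1, 7.0]
gripper_width: 55.3
```

```bash
python3 -c "
from h import *
to(None)
d=grab('wrist','w4')"
```

```text
t 4.92 tcp [ 411.8 -193.     4.4] rot [179.92   0.23 136.96] F [-1.8  0.1  7. ] M [0.19 0.27 0.05] w 55.3
```

View pics/w4.png

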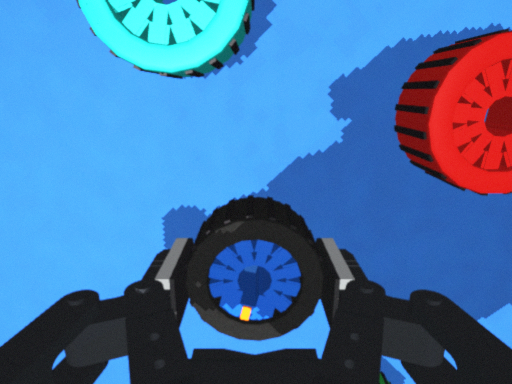

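Emit:
move_arm --pt "0 0 -0.05" --pt "0 0 -0.1" --pt "0 0 -0.16" --pt "0 0 -0.22" --pt "0 0 -0.235" --pt "0 0 -0.235" --twist '[0, 0, 0, 0, 0, 0]'

```text
t: 5.72
tcp_pos: [411.2, -192.8, 240.4]
tool_rot: [3.14, 0.007, 2.39]
force: [0.1, 0.1, -0.8]
gripper_width: 55.4
```

```bash
cat >> h.py <<'E'
HP=19.; UO=4.4  # pivot height on wheel axis; underside below TCP when flat
def tcp_for(U):  # tcp so that tilted wheel's underside centre is at seat-frame U
    q=np.load('seat_w.npy'); R,o=seat(q); P=o+R@(np.array(U,float)+[0,0,HP]); return P-[0,0,HP-UO]
E
python3 -c "
from h import *
a=tcp_for([25,-45,-12]); print('flush',a); a[2]=225; to(a,83.5)
grab('wrist','w5')
print(tcp_for([0,0,0]),tcp_for([0,0,26]))"
```

```text
flush [579.3387425   59.45485801 167.98680816]
t 5.72 tcp [ 411.2 -192.8  240.4] rot [179.9    0.37 136.95] F [ 0.1  0.1 -0.8] M [ 0.01 -0.03  0.02] w 55.4
slide [0.0494 0.2991 0.0156] twist 53.5
[556.86621776 107.29368202 167.32912396] [545.13773259 108.62455401 190.49529359]
```

View pics/w5.png

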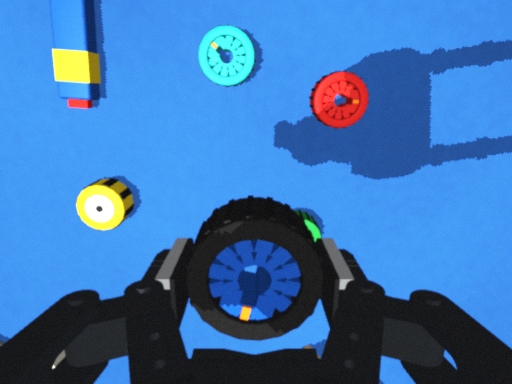

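Emit:
move_arm --pt "0.05 0.299 0.0" --pt "0.05 0.299 0.0" --pt "0.05 0.299 0.0" --pt "0.05 0.299 0.016" --pt "0.05 0.299 0.016" --pt "0.05 0.299 0.016" --pt "0.05 0.299 0.016" --twist '[53.5, 53.5, 53.5, 53.5, 53.5, 53.5, 53.5]'

```text
t: 6.65
tcp_pos: [577.7, 61.9, 220.2]
tool_rot: [-3.14, 0.001, 1.459]
force: [0.2, -0.8, -0.9]
gripper_width: 55.5
```

```bash
python3 -c "
from h import *
a=tcp_for([25,-45,-12]);to(a,83.5)
grab('scene','s6');cv2.imwrite('pics/s6c.png',crop('s6',240,180,400,300,5))
"
```

```text
t 6.65 tcp [577.7  61.9 220.2] rot [-1.7994e+02  8.0000e-02  8.3620e+01] F [ 0.2 -0.8 -0.9] M [-0.04  0.05  0.  ] w 55.5
slide [-0.0022  0.0019  0.0523] twist 0.1
```

View pics/s6c.png

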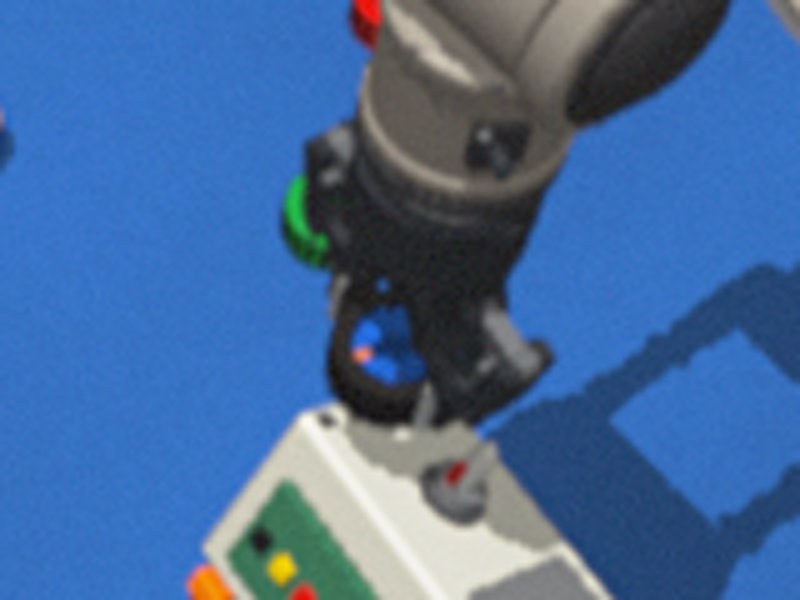

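Emit:
move_arm --pt "-0.002 0.002 0.015" --pt "-0.002 0.002 0.03" --pt "-0.002 0.002 0.034" --pt "-0.002 0.002 0.037" --pt "-0.002 0.002 0.04" --pt "-0.002 0.002 0.042" --twist '[0, 0, 0, 0, 0, 0]' --squeeze 20

```text
t: 7.45
tcp_pos: [579.2, 58.3, 179.6]
tool_rot: [3.141, 0.002, 1.46]
force: [-3.8, 0.5, 8.8]
gripper_width: 55.5
```

Emit:
move_arm --pt "0 0 0.002" --pt "0 0 0.004" --pt "0 0 0.006" --pt "0 0 0.006" --twist '[0, 0, 0, 0]'

```text
t: 7.95
tcp_pos: [578.4, 58.8, 176.3]
tool_rot: [3.141, 0.002, 1.46]
force: [-10.8, 1.2, 15.3]
gripper_width: 55.3
```

```bash
python3 -c "
from h import *
to(None)
grab('scene','s7');grab('wrist','w7');cv2.imwrite('pics/s7c.png',np.hstack([crop('s7',280,210,360,290,5),crop('w7',170,180,340,350,400/170)]))
"
```

```text
t 7.95 tcp [578.4  58.8 176.3] rot [1.7996e+02 9.0000e-02 8.3660e+01] F [-10.8   1.2  15.3] M [ 0.12  1.3  -0.04] w 55.3
```

View pics/s7c.png

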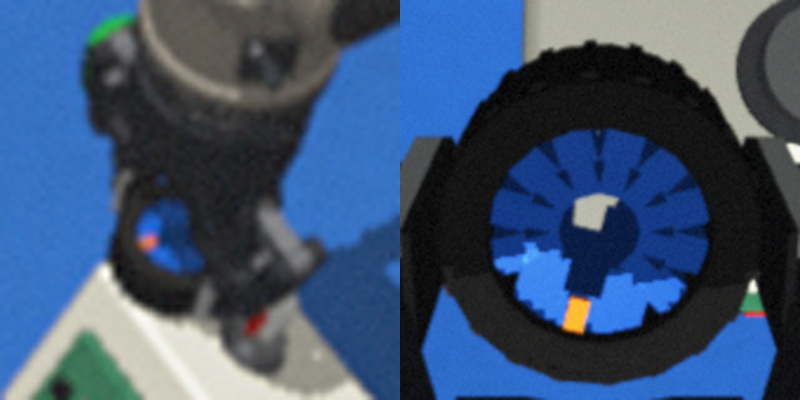

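Emit:
move_arm --pt "0 0 0.004" --pt "0 0 0.006" --pt "0 0 0.008" --pt "0 0 0.008" --twist '[0, 0, 0, 0]'

```text
t: 8.55
tcp_pos: [577.2, 59.3, 170.4]
tool_rot: [-3.141, 0.001, 1.461]
force: [-9.8, 1.2, 13.1]
gripper_width: 55.4
```

```bash
python3 -c "
from h import *
to(None)
grab('wrist','w8');cv2.imwrite('pics/w8c.png',crop('w8',120,130,420,384,2.3))
"
```

```text
t 8.55 tcp [577.2  59.3 170.4] rot [-1.7999e+02  8.0000e-02  8.3700e+01] F [-9.8  1.2 13.1] M [0.17 1.38 0.09] w 55.4
```

View pics/w8c.png

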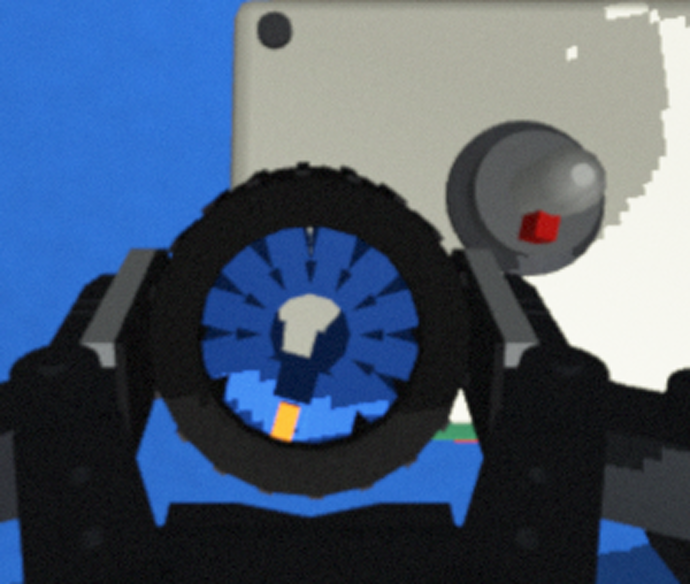

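Emit:
move_arm --pt "0 0 0.003" --pt "0 0 0.005" --pt "0 0 0.006" --pt "0 0 0.006" --twist '[0, 0, 0, 0]'

```text
t: 9.1
tcp_pos: [576.6, 59.6, 166.6]
tool_rot: [3.141, 0.001, 1.461]
force: [-9.0, 1.1, 13.1]
gripper_width: 55.1
```

```bash
python3 -c "
from h import *
to(None)
grab('wrist','w9');cv2.imwrite('pics/w9c.png',crop('w9',120,130,420,384,2.3))
"
```

```text
t 9.10 tcp [576.6  59.6 166.6] rot [1.7997e+02 8.0000e-02 8.3730e+01] F [-9.   1.1 13.1] M [-0.06  1.03  0.08] w 55.1
```

View pics/w9c.png

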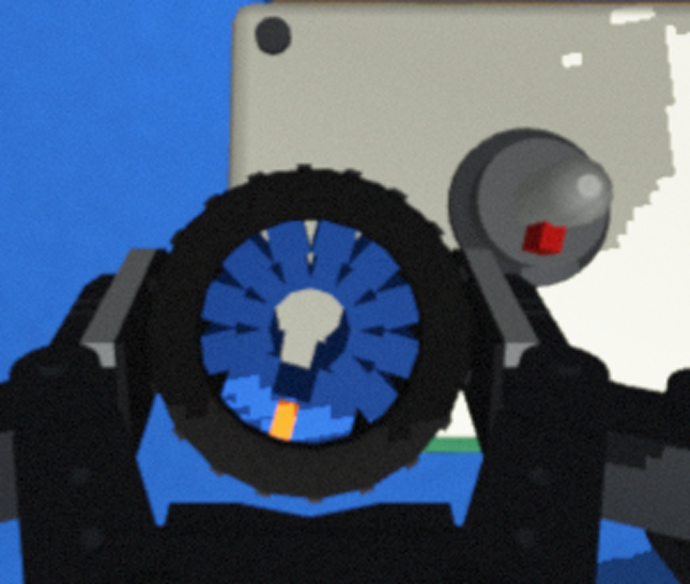

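Emit:
move_arm --pt "0 0 0.003" --pt "0 0 0.005" --pt "0 0 0.005" --twist '[0, 0, 0]'

```text
t: 9.52
tcp_pos: [576.3, 59.7, 163.8]
tool_rot: [3.14, 0.001, 1.462]
force: [-7.9, -0.7, 12.8]
gripper_width: 55.2
```

```bash
python3 -c "
from h import *
to(None)
grab('wrist','w10');cv2.imwrite('pics/w10c.png',crop('w10',190,210,320,340,6))
grab('scene','s10');cv2.imwrite('pics/s10c.png',crop('s10',270,200,370,290,7))
"
```

```text
t 9.53 tcp [576.3  59.7 163.8] rot [1.799e+02 8.000e-02 8.376e+01] F [-7.9 -0.7 12.8] M [-0.06  0.87  0.06] w 55.2
```

View pics/w10c.png

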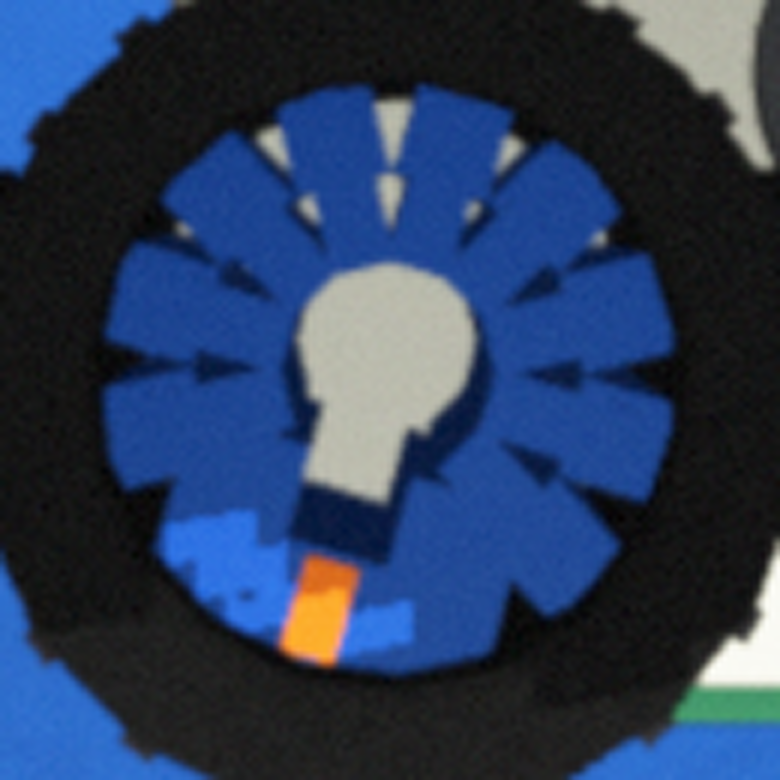

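View pics/s10c.png

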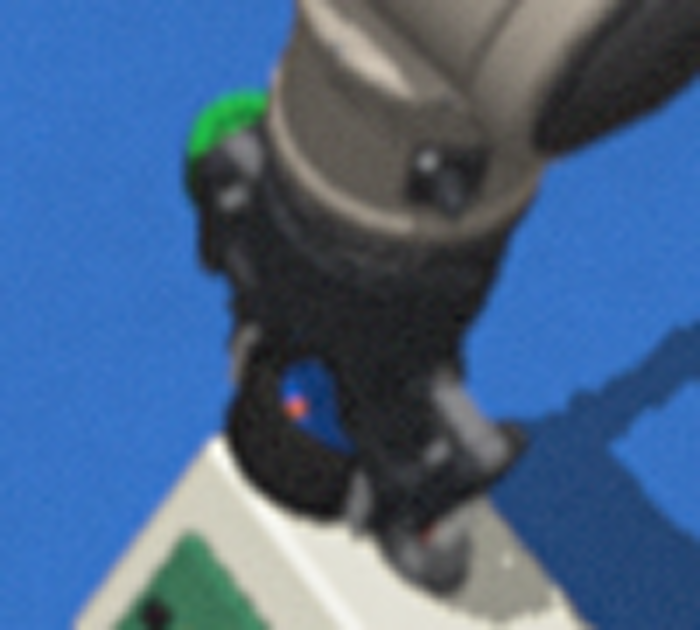

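```bash
cat > wfit.py <<'E'
from h import *
from scipy.optimize import least_squares
def wfit(d,R,p,obs):
    # obs: list of (r, v, z, u, v)
    def f(q):
        al,ka,x,y,z,be=q
        zw=np.array([np.sin(be),-np.sin(al)*np.cos(be),-np.cos(al)*np.cos(be)]); x0=np.array([0,np.cos(al),-np.sin(al)]); y0=np.cross(zw,x0)
        out=[]
        for r,v,zz,uu,vv in obs:
            l=(np.cos(ka)*r-np.sin(ka)*v)*x0+(np.sin(ka)*r+np.cos(ka)*v)*y0+zz*zw+np.array([x,y,z])
            out+=list(proj(d,R@l+p)-[uu,vv])
        return np.array(out)
    r=least_squares(f,[.47,-.24,0,5,4,0]); return r.x,f(r.x)
E
python3 - <<'E'
from wfit import *
R,p,s=tool(); d=load('w10')
C=lambda x,y:((x+.5)/6-.5+190,(y+.5)/6-.5+210)
ob=[(12,3.4,0,*C(388,502)),(12,-3.4,0,*C(303,480)),(0,0,0,*C(387,350)),(12,-3.4,27,*C(292,540)),(12,3.4,27,*C(385,562)),(0,0,27,*C(390,378))]
q,e=wfit(d,R,p,ob); print(np.degrees(q[[0,1,5]]),q[2:5]); print(np.round(e.reshape(-1,2),1).tolist())
Rs,o=seat(np.load('seat_w.npy')); print('U in seat',Rs.T@(R@q[2:5]+p-o))
E
```

```text
[ 25.1365019  -16.19776817   0.28825952] [-1.59317396 11.88536326  4.9450728 ]
[[-0.4, 0.3], [0.5, -0.0], [-0.1, -0.3], [0.0, -0.6], [0.3, 0.5], [-0.3, 0.1]]
U in seat [ 22.12558101 -46.64236497 -18.12752224]
```

Emit:
move_arm --pt "0 0 -0.005" --pt "0 -0.006 -0.02" --pt "0 -0.02 -0.05" --pt "0 -0.02 -0.06" --pt "0 -0.02 -0.06" --twist '[0, 0, 0, 0, 0]' --squeeze 30

```text
t: 10.25
tcp_pos: [556.9, 61.9, 224.5]
tool_rot: [3.138, 0.001, 1.462]
force: [0.0, -0.4, -1.1]
gripper_width: 55.4
```

```bash
python3 -c "
from h import *
to(None)
grab('wrist','w11');cv2.imwrite('pics/w11c.png',crop('w11',190,210,320,340,6))
grab('scene','s11');cv2.imwrite('pics/s11c.png',crop('s11',270,180,370,270,7))
"
```

```text
t 10.25 tcp [556.9  61.9 224.5] rot [1.7978e+02 7.0000e-02 8.3760e+01] F [ 0.  -0.4 -1.1] M [0.01 0.   0.02] w 55.4
```

View pics/w11c.png

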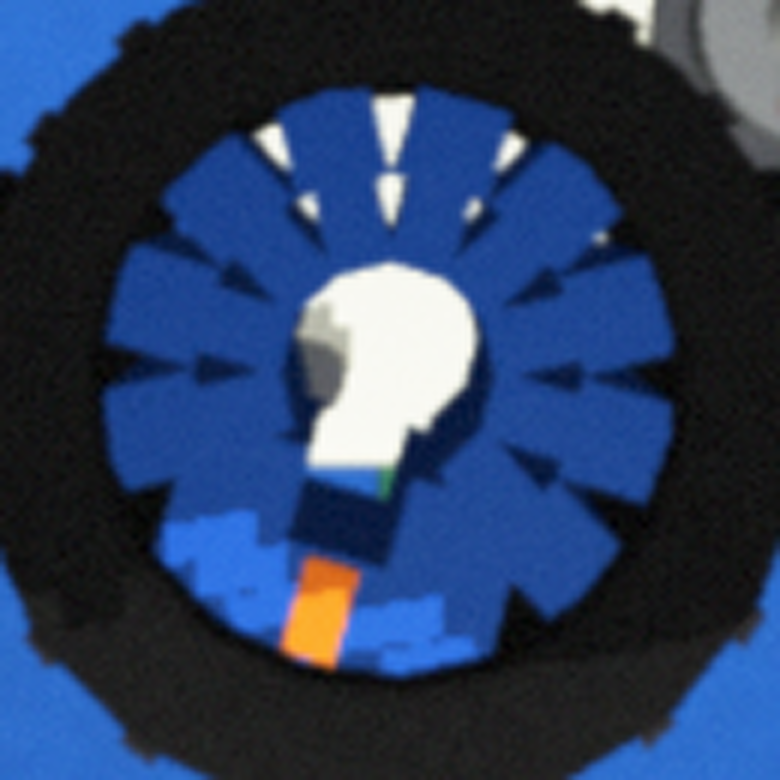

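View pics/s11c.png

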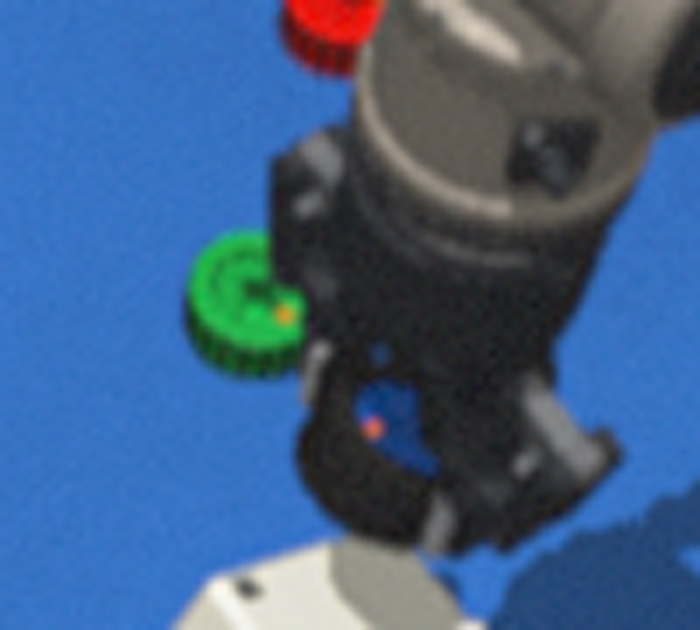

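```bash
python3 - <<'E'
from wfit import *
R,p,s=tool(); d=load('w11')
C=lambda x,y:((x+.5)/6-.5+190,(y+.5)/6-.5+210)
ob=[(12,3.4,0,*C(388,502)),(12,-3.4,0,*C(303,480)),(0,0,0,*C(387,350)),(12,-3.4,27,*C(292,540)),(12,3.4,27,*C(385,562)),(0,0,27,*C(390,378))]
def model(q):
    al,ka,x,hp,uo=q
    zw=np.array([0,-np.sin(al),-np.cos(al)]); x0=np.array([0,np.cos(al),-np.sin(al)]); y0=np.cross(zw,x0)
    U=np.array([x,hp*np.sin(al),uo-hp+hp*np.cos(al)])
    return U,np.concatenate([proj(d,R@((np.cos(ka)*r-np.sin(ka)*v)*x0+(np.sin(ka)*r+np.cos(ka)*v)*y0+zz*zw+U)+p)-[a,b] for r,v,zz,a,b in ob])
r=least_squares(lambda q:np.r_[model(q)[1],(q[3]-19)/4,(q[4]-4.4)/1.5],[.45,-.24,0,19,4.4])
print(np.degrees(r.x[:2]),r.x[2:],model(r.x)[0]); print(np.round(model(r.x)[1].reshape(-1,2),1).tolist())
U=model(r.x)[0]; np.save('U.npy',U)
Rs,o=seat(np.load('seat_w.npy'))
for z in(32,20): to(o+Rs@[0,0,z]-R@U,83.5)
E
```

```text
[ 25.53794825 -16.09316585] [-1.35362316 25.80850752  3.48407966] [-1.35362316 11.12627482  0.96258717]
[[-0.2, 0.4], [0.5, 0.1], [0.1, -0.6], [-0.3, -0.6], [0.3, 0.6], [-0.4, -0.4]]
t 10.35 tcp [556.2  61.9 222.9] rot [1.7997e+02 9.0000e-02 8.3750e+01] F [ 0.3 -0.4 -0.8] M [ 0.02  0.02 -0.03] w 55.4
slide [ 0.0466 -0.0213  0.0283] twist 0.3
t 10.35 tcp [556.2  61.9 222.9] rot [1.7997e+02 9.0000e-02 8.3750e+01] F [ 0.3 -0.4 -0.8] M [ 0.02  0.02 -0.03] w 55.4
slide [ 0.0466 -0.0159  0.039 ] twist 0.3
```

Emit:
move_arm --pt "0.045 -0.027 0.005" --pt "0.0465 -0.027 0.013" --pt "0.0465 -0.027 0.016" --pt "0.0465 -0.027 0.016" --twist '[0.3, 0.3, 0.3, 0.3]'

```text
t: 10.85
tcp_pos: [534.7, 110.3, 206.1]
tool_rot: [-3.141, 0.002, 1.456]
force: [-0.4, 0.2, -1.2]
gripper_width: 55.0
```

```bash
python3 -c "
from h import *
to(None)
grab('wrist','w12');cv2.imwrite('pics/w12c.png',crop('w12',190,210,320,340,6))
R,p,s=tool();d=load('w12');Rs,o=seat(np.load('seat_w.npy'));U=np.load('U.npy')
print('tip px',proj(d,o+Rs@[0,0,26]),'U px',proj(d,R@U+p), 'U seat',Rs.T@(R@U+p-o))
grab('top','t12');cv2.imwrite('pics/t12c.png',crop('t12',60,130,160,220,7))
"
```

```text
t 10.85 tcp [534.7 110.3 206.1] rot [-1.7998e+02  1.1000e-01  8.3410e+01] F [-0.4  0.2 -1.2] M [0.05 0.   0.05] w 55.0
tip px [256.21648216 267.45647041] U px [254.40322983 270.99237296] U seat [ 0.84078441 -0.94233818 45.07469748]
```

View pics/w12c.png

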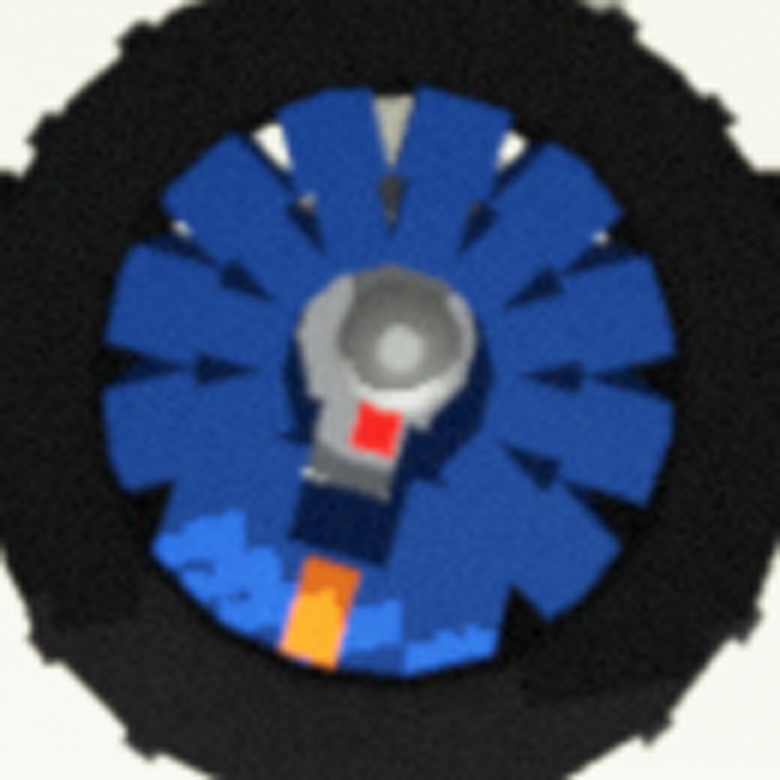

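View pics/t12c.png

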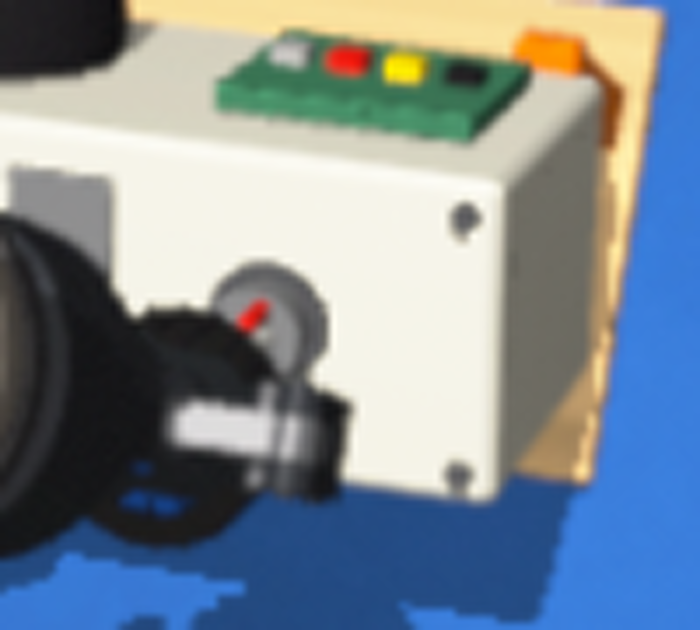

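Emit:
move_arm --pt "0.001 0.002 0.006" --pt "0.001 0.0045 0.0115" --pt "0.001 0.007 0.016" --pt "0.001 0.009 0.0195" --pt "0.001 0.009 0.0195" --twist '[0, 0, 0, 0, 0]'

```text
t: 11.58
tcp_pos: [543.9, 110.2, 186.9]
tool_rot: [3.142, 0.002, 1.455]
force: [0.0, 0.4, -0.6]
gripper_width: 55.4
```

```bash
cat > look.py <<'E'
from h import *
import sys
to(None)
n=sys.argv[1]
grab('wrist',n);cv2.imwrite('pics/%sc.png'%n,crop(n,190,210,320,340,6))
R,p,s=tool();d=load(n);Rs,o=seat(np.load('seat_w.npy'));U=np.load('U.npy')
print('U seat',Rs.T@(R@U+p-o))
E
python3 look.py w13
```

```text
t 11.57 tcp [543.9 110.2 186.9] rot [1.800e+02 1.000e-01 8.339e+01] F [ 0.   0.4 -0.6] M [ 0.01 -0.01 -0.01] w 55.4
U seat [ 0.13374226  0.06501254 23.69217087]
```

View pics/w13c.png

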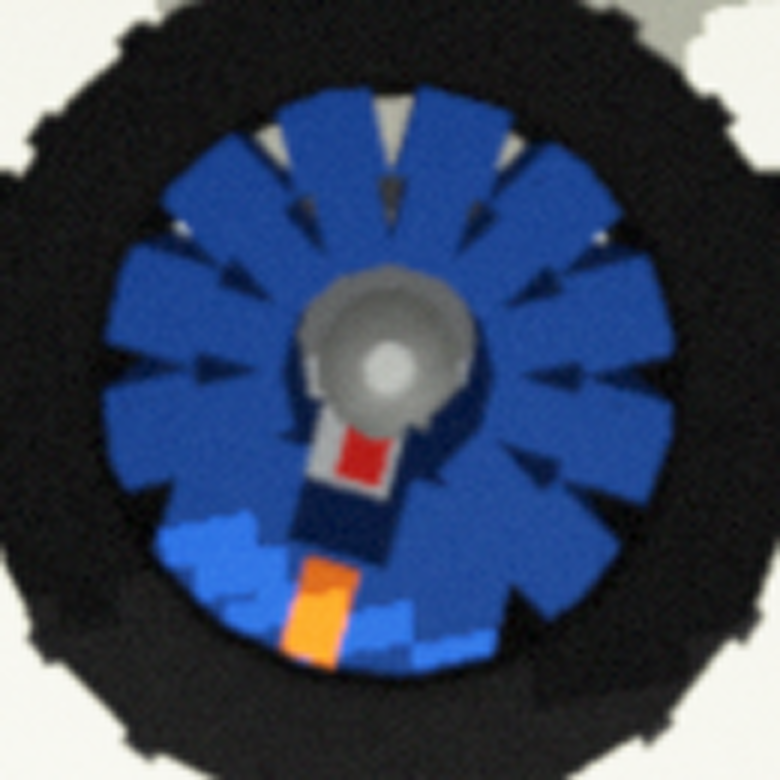

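Emit:
move_arm --pt "0 0.001 0.002" --pt "0 0.002 0.004" --pt "0 0.003 0.006" --pt "0 0.004 0.008" --pt "0 0.004 0.008" --twist '[-1, -2, -2.5, -2.5, -2.5]'

```text
t: 12.25
tcp_pos: [548.6, 109.8, 179.3]
tool_rot: [3.14, 0.002, 1.499]
force: [3.8, 0.8, 0.2]
gripper_width: 55.4
```

```bash
python3 look.py w14
```

```text
t 12.25 tcp [548.6 109.8 179.3] rot [1.799e+02 9.000e-02 8.589e+01] F [3.8 0.8 0.2] M [ 0.07 -0.54  0.06] w 55.4
U seat [ 0.68830685  0.62835848 14.58899326]
```

View pics/w14c.png

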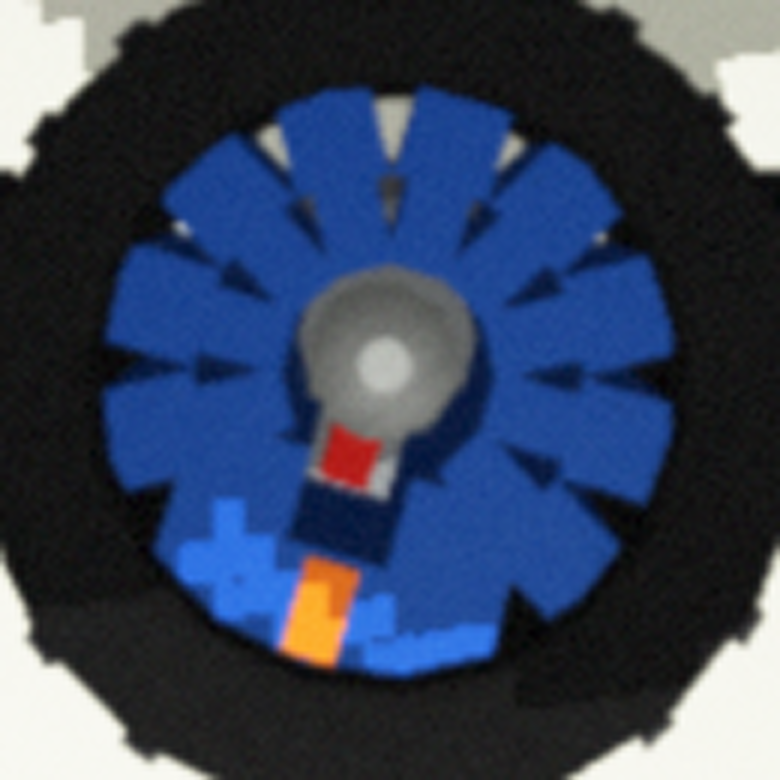

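Emit:
move_arm --pt "0 0.0012 0.002" --pt "0 0.0022 0.004" --pt "0 0.0032 0.006" --pt "0 0.0042 0.008" --pt "0 0.0042 0.008" --twist '[1, 1, 1, 1, 1]'

```text
t: 12.92
tcp_pos: [552.9, 109.4, 171.0]
tool_rot: [3.14, 0.002, 1.481]
force: [2.2, 0.6, -0.7]
gripper_width: 55.3
```

```bash
python3 look.py w15
```

```text
t 12.93 tcp [552.9 109.4 171. ] rot [1.7989e+02 9.0000e-02 8.4880e+01] F [ 2.2  0.6 -0.7] M [-0.01 -0.5  -0.03] w 55.3
U seat [0.87991761 0.53626001 5.30392158]
```

View pics/w15c.png

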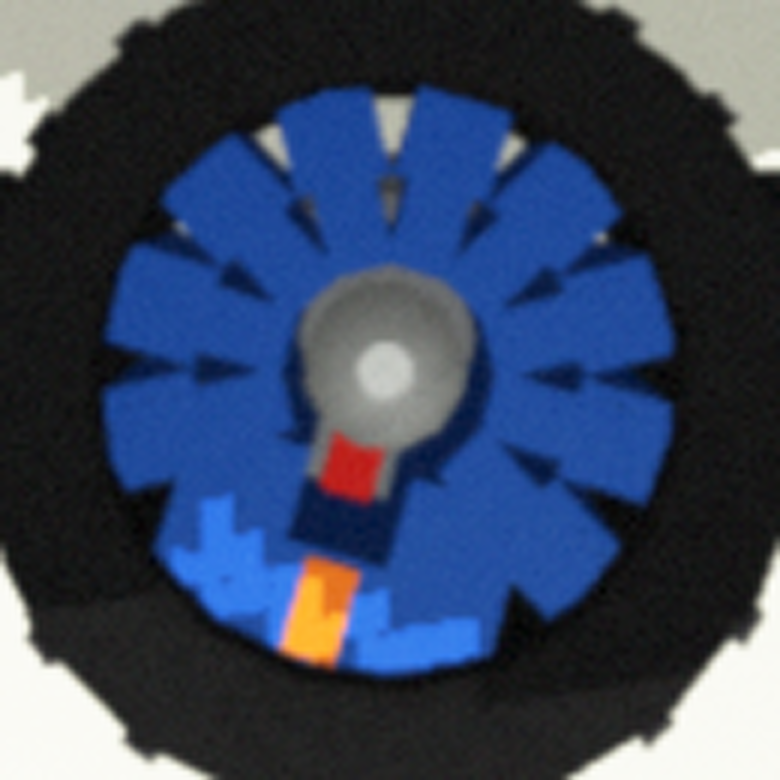

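The key is centred in the keyway and the forces are still low. Continue down the axle.

Emit:
move_arm --pt "0 0.001 0.002" --pt "0 0.002 0.004" --pt "0 0.003 0.0055" --pt "0 0.003 0.0055" --twist '[0, 0, 0, 0]'

```text
t: 13.48
tcp_pos: [555.9, 109.1, 165.3]
tool_rot: [3.14, 0.002, 1.481]
force: [2.9, -0.2, 0.3]
gripper_width: 55.1
```

```bash
python3 look.py w16; python3 -c "
from h import *
grab('top','t16');grab('scene','s16');cv2.imwrite('pics/t16c.png',np.hstack([crop('t16',60,130,140,210,5),crop('s16',290,220,370,300,5)]))"
```

```text
t 13.47 tcp [555.9 109.1 165.3] rot [1.7991e+02 9.0000e-02 8.4880e+01] F [ 2.9 -0.2  0.3] M [-0.03 -0.32  0.03] w 55.1
U seat [ 0.90563051  0.53522208 -1.18990908]
```

View pics/w16c.png

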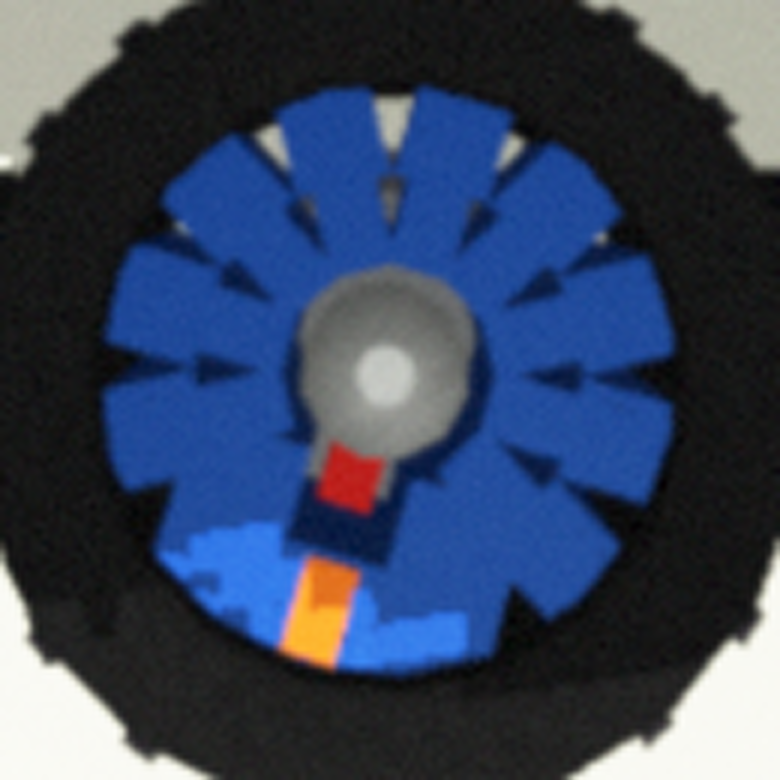

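View pics/t16c.png

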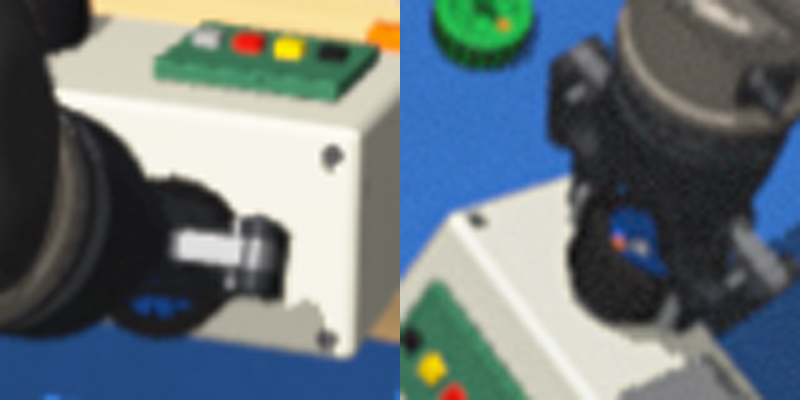

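Emit:
move_arm --pt "0 0.0008 0.0015" --pt "0 0.0015 0.003" --pt "0 0.0022 0.0045" --pt "0 0.0022 0.0045" --twist '[0, 0, 0, 0]'

```text
t: 14.12
tcp_pos: [556.5, 109.0, 163.8]
tool_rot: [3.141, 0.002, 1.482]
force: [-12.4, -1.5, 23.7]
gripper_width: 55.2
```

```bash
python3 look.py w17
```

```text
t 14.12 tcp [556.5 109.  163.8] rot [1.7998e+02 1.0000e-01 8.4910e+01] F [-12.4  -1.5  23.7] M [-0.2   1.83 -0.04] w 55.2
U seat [ 0.8183849   0.57123459 -2.82692224]
```

View pics/w17c.png

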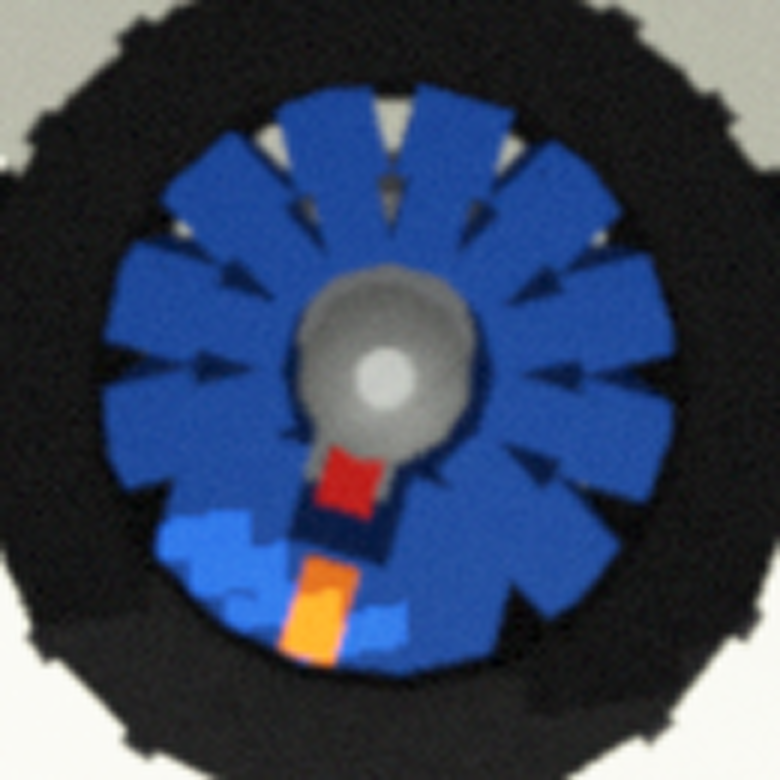

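Contact of about 27 N along the axle, at the depth expected for the seat. The key stop would have been about 11 mm higher. The key is visible inside the keyway. Relax, then release.

Emit:
move_arm --pt "0 0 0" --pt "0 0 0" --twist '[0, 0]'

```text
t: 14.42
tcp_pos: [556.5, 109.1, 164.1]
tool_rot: [3.141, 0.002, 1.482]
force: [-1.4, -1.2, 7.7]
gripper_width: 55.6
```

Emit:
move_arm --pt "0 0 0" --pt "0 0 0" --pt "0 0 0" --pt "0 0 0" --pt "0 0 0" --twist '[0, 0, 0, 0, 0]' --gripper 1

```text
t: 15.05
tcp_pos: [556.4, 109.1, 164.0]
tool_rot: [3.141, 0.002, 1.482]
force: [-0.1, 0.2, 0.1]
gripper_width: 85.1
```

```bash
python3 look.py w18;
```

```text
t 15.05 tcp [556.4 109.1 164. ] rot [1.7997e+02 1.0000e-01 8.4910e+01] F [-0.1  0.2  0.1] M [ 0.03  0.03 -0.02] w 85.1
U seat [ 0.85205877  0.63211557 -2.55432901]
```

View pics/w18.png

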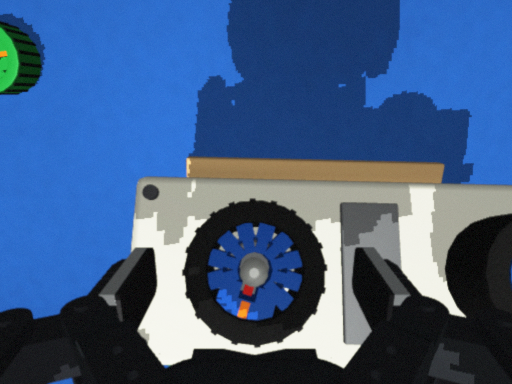

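Released cleanly, with the wheel staying put. Back off straight up, slightly towards the arm, and look.

Emit:
move_arm --pt "0 0 -0.03" --pt "0 -0.01 -0.08" --pt "0 -0.02 -0.11" --pt "0 -0.02 -0.11" --pt "0 -0.02 -0.11" --twist '[0, 0, 0, 0, 0]'

```text
t: 15.72
tcp_pos: [536.2, 111.0, 273.1]
tool_rot: [-3.141, 0.002, 1.482]
force: [-0.2, 0.2, -0.3]
gripper_width: 85.2
```

```bash
python3 -c "
from h import *
to(None)
grab('wrist','w19');grab('top','t19');grab('scene','s19')
cv2.imwrite('pics/w19c.png',crop('w19',200,170,320,290,6))
cv2.imwrite('pics/s19c.png',np.hstack([crop('s19',300,230,400,330,4),crop('t19',40,130,140,230,4)]))
d=load('w19');Rs,o=seat(np.load('seat_w.npy'))
for z in (0,3,6,12): print(z,[np.round(proj(d,o+Rs@[a,b,z+zz]),1).tolist() for a,b,zz in((28,0,30),(-28,0,30),(0,28,30),(0,-28,30),(0,0,27))])
"
```

```text
t 15.72 tcp [536.2 111.  273.1] rot [-1.7996e+02  1.1000e-01  8.4910e+01] F [-0.2  0.2 -0.3] M [ 0.02  0.05 -0.  ] w 85.2
0 [[253.2, 258.7], [254.9, 181.1], [292.9, 220.0], [215.2, 218.2], [254.1, 219.5]]
3 [[253.2, 258.8], [255.0, 180.2], [293.4, 219.6], [214.8, 217.8], [254.1, 219.1]]
6 [[253.3, 258.9], [255.0, 179.4], [293.9, 219.2], [214.3, 217.3], [254.1, 218.7]]
12 [[253.3, 259.0], [255.1, 177.5], [295.1, 218.3], [213.4, 216.4], [254.2, 217.8]]
```

View pics/w19c.png

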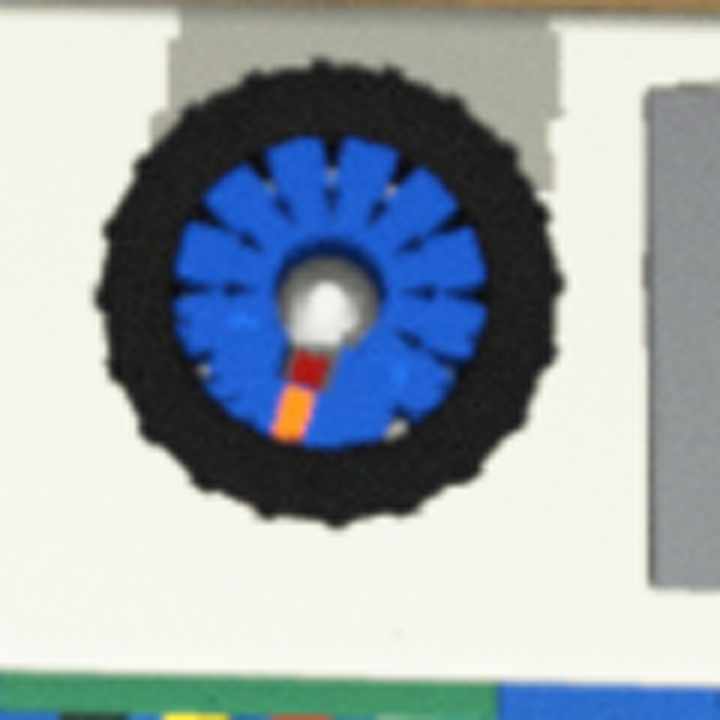

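View pics/s19c.png

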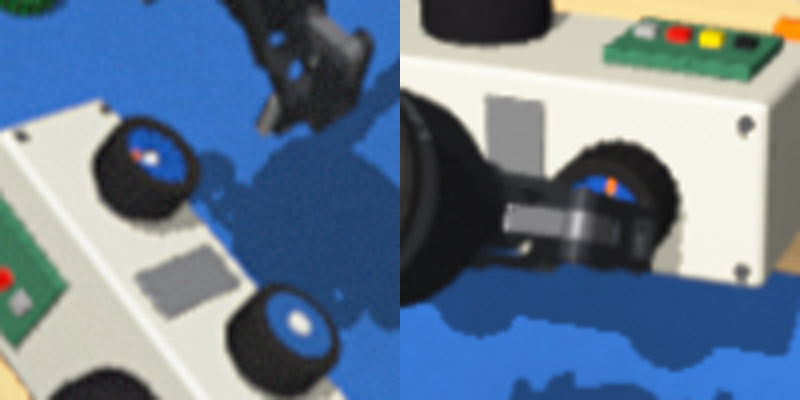

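```bash
python3 -c "
from h import *
d=load('s19')
q=np.load('seat.npy');Rs,o=seat(q)
print('mounted ref')
ims=[]
for z in(0,4):
    im=crop('s19',310,245,400,335,4.4)
    for yc,zz in((0,z),(118,0)):
      for h,col in((0,(0,255,255)),(30,(0,255,0))):
        P=np.array([(proj(d,o+Rs@[28*np.cos(t),yc+28*np.sin(t),zz+h])-[310,245]+.5)*4.4-.5 for t in np.linspace(0,2*np.pi,60)])
        cv2.polylines(im,[P.astype(int)],True,col,1)
    ims.append(im)
cv2.imwrite('pics/ov.png',np.hstack(ims))
"
```

```text
mounted ref
```

View pics/ov.png

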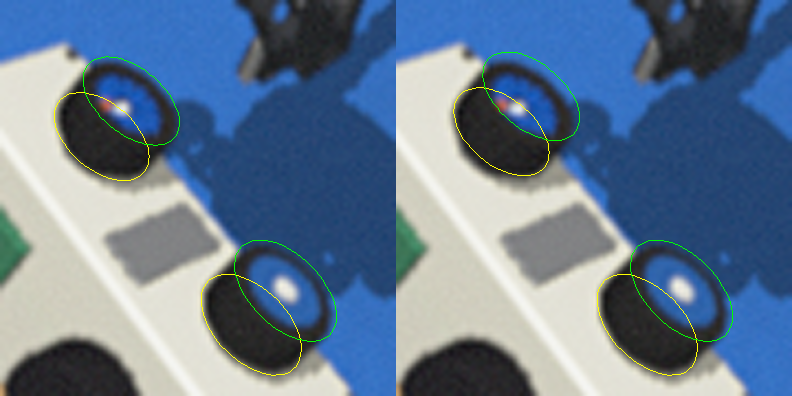

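```bash
python3 -c "
from h import *
a=cv2.imread('pics/top0.png').astype(int);b=cv2.imread('pics/t19.png').astype(int)
for n,x,y in(('omni',289,185),('cup',257,100),('batt',343,235),('screw',375,160)):
    A=a[y-25:y+25,x-25:x+25];B=b[y-25:y+25,x-25:x+25];print(n,abs(A-B).mean())
to(None)
print(job.job_done())
"
```

```text
omni 4.6336
cup 4.7584
batt 4.5992
screw 4.849866666666666
t 15.88 tcp [536.1 110.9 272.6] rot [-1.7988e+02  1.3000e-01  8.4900e+01] F [-0.5  0.3 -0.2] M [-0.04 -0.02 -0.06] w 85.3
the job is handed in; nothing more can be done
None
```

The wheel with the blue hub is on the axle and released, and I handed the job in at about 15.9 s. As far as I can check, it is fully home.

**What I did:** I gripped the wheel so its keyway would match the key's direction, about -14° in the camera images. The tool only points straight down, so I tilted the wheel about 25° in a light grip by pressing it on the robot's upper edge, with about 19 N at most in the readings. I then slid it down the axle with the key in view through the keyway, correcting the turn by 2.5° and then 1° back. The key went in without a stop, so I never had to feel for the turn. I stopped at a firm contact of about 27 N along the axle, relaxed and let go.

**Last checks:**
- **Height:** the stop came about 3 mm lower than I had calculated for the seat, where a stop on the key would have been about 11 mm higher. In the scene image the wheel sits as high as the other mounted wheel, to within 1–2 mm by eye. I made no separate push test after release.
- **Disagreement:** my wrist-camera estimate of the wheel's height read about 2.5 mm too low at the end. I trusted the contact force and the scene image instead.
- **Bystanders:** the yellow wheel, cup, battery and screwdriver show no visible change in the top view.
- **Arm:** it ended clear of everything, with the force reading near zero.

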